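Snap the lid onto the loaded food tub

TASK

The food tub is packed: take its wooden lid off the sloping wire stand, set it level on the tub and press it fully home, so that the steel catches at both ends of the tub snap over its edge. Let go of it, leave the tub standing where it is (a nudge of a centimetre or two does not matter), and do not disturb the mug, honey jar, tin and salt shaker behind.

Things in the scene. Friction and masses are not known exactly. Their poses are not given: they have to be found in the camera images.
- lid_handle (a point): middle of the bar handle on the wooden lid, at half the handle's height: 13 mm above the plate's top, 39 mm above the lid's lowest face. Handle: flat upright sides, 14 (own x) x 64 (own y) x 26 mm high, centred on the plate. Own z points up out of the lid, own y along the handle. At the start the lid lies on the stand, handle level, its z leaning 35 degrees from vertical to the stand's front
- lid: the loose lid, 0.12 kg: plate 96 (own x) x 128 (own y) x 6 mm; below it a stepped plug 20 mm deep, 73 x 107 mm under the plate, 69 x 102 mm over its lower 10 mm. Origin at the centre of the plug's bottom, axes as for lid_handle. Home on the tub, this origin is 20 mm below the rim and lid_handle 19 mm above it; with neither catch snapped the lid stands 10 mm or more higher
- stand: draining stand of bare steel wire, fixed, 110 mm wide (own y), about 90 mm deep, 90 mm high at the back; origin under its middle on the worktop, own z up, front towards own -x. Its top slopes 35 degrees, low in front; a wire lip under the lid's front edge keeps the lid from sliding. The lid lifts off square to the slope
- tub_mouth (a point): centre of the tub's mouth at rim height, 70 mm above its underside, axes as tub. Mouth 80 (x) x 112 (y) mm. The lid goes on long side along the tub's y, either way round: its plug enters the mouth, then its plate ends ride down the catches' noses and push them outward (about 8 N down in all) until they snap back over the plate, whose underside then lies on the rim
- tub: white stoneware food tub, 92 (own x) x 124 (own y) x 70 mm, wall 6 mm, loose, 1.3 kg, sachets on its floor clear of the lid; origin at the centre of its underside, z up. On each short end (+y, -y) a sprung upright steel catch 36 mm wide, to 72 mm from the centre and 24 mm above the rim; its nose slopes in above the rim, its tip 59.5 mm from the centre, 9 mm above the rim
- catch_left (a joint): angle of the catch at the tub's own +y end, rad: 0 at rest, grows as it is pushed outward, about 0.08 while a plate end passes its nose
- catch_right (a joint): the same for the catch at the tub's own -y end
- mug: bystander: white mug, 92 x 127 x 95 mm, origin under its middle
- honey_jar: bystander: glass jar of honey with a grey screw cap, 71 mm across, 110 mm high, origin under its middle
- tin: bystander: small food tin, 75 mm across, 58 mm high, origin under its middle
- salt_shaker: bystander: grey salt shaker, 44 mm across, 90 mm high, origin under its middle

How it is judged:
By the outcome, as a careful person would: the job done as asked, in the order asked, and still so for the second after the job is handed in, with the robot touching nothing.
It also fails if it takes over 42 s, if anything falls off the work surface, if the arm or the gripper's body presses on something with over 40 N, if the wrist force passes 120 N, or if a joint passes its speed limit or range.

ROBOT

A 6-joint arm with a two-finger parallel gripper is mounted at the origin on a cart in front of the work surface, level with it; the furniture and walls round the work are solid. World frame = base frame: x ahead of the robot, y to its left, z up, the work surface at z = 0. Lengths are in m, angles in rad, forces in N, time in s.
With the tool pointing down it reaches from about 0.275 to 0.85 m from the base axis. Payload 5.2 kg.
Tool frame: the origin (TCP) lies between the finger pads; the fingertips stand 11 mm ahead of it and the grasp point (between the pads) lies 8 mm behind it; z points along the fingers, y is the line along which they close (so a half turn about z gives the same grasp; the last joint's range is limited). The gripper opens to 85 mm and grips with 20 to 120 N. Pads are 22 mm wide; open, the fingers measure 114 mm over their backs; the gripper's body (76 mm by 85 mm) begins 54 mm behind the grasp point. The pads swing forward as they close: fully open they stand 13 mm farther back than shut.
Start: joints at [1.141, 0.259, 1.535, -0, 1.348, -0.203], TCP at [0.124, 0.536, 0.242] pointing down, gripper open.
Joint ranges: [-3.14, 3.14], [-0.91, 2.08], [0.19, 2.58], [-1.22, 4.36], [0.22, 2.71], [-3.12, 3.12]. Speed limits (rad/s): [2.57, 2.57, 3.14, 3.14, 3.14, 3.14].

INTERFACE

Orientations are given as a unit quaternion [x, y, z, w].
In Python, from cell import robot, claw, optics, workorder gives the robot as it stands. Calls block until the motion is done:
- robot.movep(position, orientation): joint-space move of the TCP to a pose.
- robot.movel(position, orientation=None, speed=0.15, f_stop=None): straight line of the TCP; orientation=None keeps the orientation; speed is the mean speed in m/s. With f_stop (N) it stops when the force on the tool has changed by that much, and returns True; else False.
- robot.move_joints(angles): joint-space move.
- claw.set_gripper(opening, squeeze=None): opening from 0.0 (shut) to 1.0 (fully open); squeeze is the grip in N (None keeps the last); returns when the fingers have stopped.
- robot.wait(seconds).
- robot.inverse_kinematics(position, orientation): joint angles nearest the present ones, or None.
- robot.observe(): the state.
- optics.capture(name): name is "scene" or "top" or "wrist"; returns (picture, depth): 400x640x3 uint8, red, green, blue; 400x640 float32, m along the optical axis (not along the pixel's ray), 0 where there is no reading.
- optics.camera_model(name): a dict with "fx", "fy", "cx", "cy" (pixels), "k1" (the pictures are not rectified: a ray, as slopes to the right and down, at radius r is drawn at 1 + k1 r^2 times it, then the intrinsics apply), "extrinsics" (4x4, takes a point from world to camera coordinates). Camera axes: x right, y up, looking along -z (the intrinsics and any distortion apply to the point x, -y, -z); pixel columns grow to the right and rows downward; lengths in m; the calibration is good to about 2 mm. A picture is of the moment at which its call begins: read the wrist's pose just before it. camera_model takes no time and is no camera call; for the wrist camera it gives the pose at the moment of the call.
A pose or a line that the arm cannot do raises robot.Unreachable and nothing moves.
- workorder.finish_job(): hands the job in; it is judged then, once.
The state is a dict: "time_s": time; "joint_pos": joint angles; "qd": joint speeds; "joint_torque": joint torques, N m; "tool_pos": TCP position; "ee_rot": TCP orientation; "force": force on the tool from outside, world axes, zero at the start; "ft_torque": the same for the moment, N m; "gripper_width": opening from 0.0 (shut) to 1.0 (fully open); "grasp_force": force on a finger pad.
Only numpy, scipy, OpenCV 4.12 (cv2) and the standard library are available. Lean on these libraries where they do the work, as an engineer would, in place of code of your own. Each camera call takes 0.05 s, during which the arm holds its last target. There are 200 camera calls.

## Working session

There is one attempt and no reset: what is moved stays moved. The work goes in short steps, each a Python script; the robot and the scene stay as the last script left them, time stands still between calls to the robot, and variables do not carry over. Pictures are saved under pics/ and viewed, at most 10 in all, crops included, and the job is handed in when it is done.

```bash
ls; mkdir -p pics
python3 - <<'E'
from cell import robot, claw, optics, workorder
import cv2,numpy as np
for n in("scene","top"):
    p,d=optics.capture(n);cv2.imwrite(f"pics/{n}0.png",p[:,:,::-1]);np.save(f"pics/{n}0.npy",d)
    m=optics.camera_model(n);print(n,{k:np.round(v,4).tolist() for k,v in m.items()}, (d>0).mean())
print(robot.observe())
E
```

```text
pics
scene {'fx': 465.566, 'fy': 465.566, 'cx': 314.7039, 'cy': 200.3003, 'k1': -0.1207, 'extrinsics': [[-0.8377, -0.5462, 0.0015, 0.5391], [0.425, -0.65, 0.63, -0.253], [-0.3431, 0.5284, 0.7766, -0.9293], [0.0, 0.0, 0.0, 1.0]]} 0.9960078125
top {'fx': 438.8653, 'fy': 438.8653, 'cx': 313.8157, 'cy': 201.7225, 'k1': -0.0451, 'extrinsics': [[-0.0232, -0.9995, 0.0227, 0.0828], [0.9872, -0.0193, 0.1584, -0.5967], [-0.1579, 0.0261, 0.9871, -1.1578], [0.0, 0.0, 0.0, 1.0]]} 0.99612890625
{'time_s': 0.1, 'joint_pos': array([ 1.14122512e+00,  2.59272082e-01,  1.53599337e+00,  3.42141384e-06,
        1.34798040e+00, -2.02782694e-01]), 'qd': array([-0.00144846, -0.00347472, -0.00265492, -0.0018263 ,  0.00086647,
        0.00046483]), 'joint_torque': array([ 1.10982215e-03, -4.46966136e+01, -2.91249114e+01, -3.42387593e-04,
        6.29256974e-03, -1.17316452e-05]), 'tool_pos': array([0.1234391 , 0.53549888, 0.24154883]), 'ee_rot': array([ 1.13151740e-01,  9.93577375e-01, -7.85107331e-04, -2.58604424e-04]), 'force': array([ 0.51858381, -0.48609872,  1.00198163]), 'ft_torque': array([-0.03825466, -0.02039913,  0.0131912 ]), 'grasp_force': 0.0, 'gripper_width': 0.9984691562198167}
```

View pics/scene0.png

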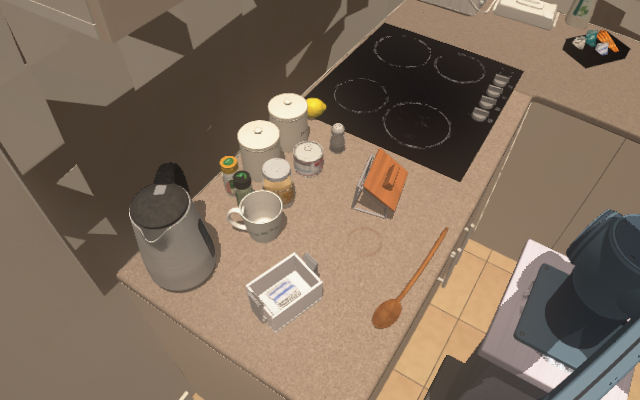

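View pics/top0.png

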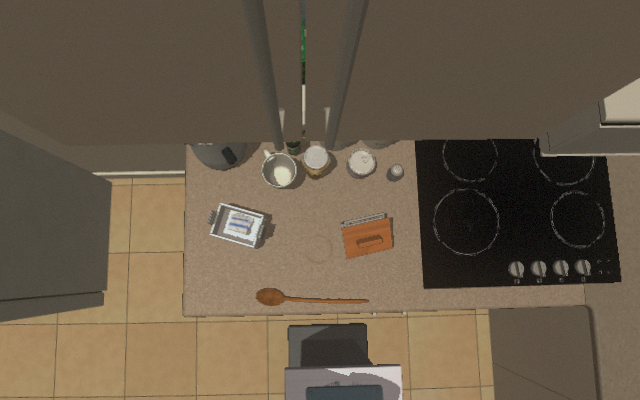

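The scene picture shows the tub at about (285,290) and the lid on its stand at about (383,183). In the top picture the tub is at (238,226) and the lid's handle at (370,241). The wooden spoon is at (310,298).

```bash
cat > h.py <<'E'
from cell import robot, claw, optics, workorder
import cv2,numpy as np
from scipy.spatial.transform import Rotation as R
def norm(m,uv):
    K=np.array([[m["fx"],0,m["cx"]],[0,m["fy"],m["cy"]],[0,0,1.]])
    return cv2.undistortPoints(np.float64(uv).reshape(-1,1,2),K,np.array([m["k1"],0,0,0,0.])).reshape(-1,2)
def ray(m,uv):
    E=np.array(m["extrinsics"]);n=norm(m,uv)
    d=np.c_[n[:,0],-n[:,1],-np.ones(len(n))]
    return -E[:3,:3].T@E[:3,3], d@E[:3,:3]      # origin, directions (unit depth)
def pts(m,d,uv):
    uv=np.asarray(uv);o,v=ray(m,uv);return o+v*d[uv[:,1],uv[:,0]][:,None]
def onplane(m,uv,z):
    o,v=ray(m,uv);return o+v*((z-o[2])/v[:,2])[:,None]
def tri(m1,u1,m2,u2):
    o1,v1=ray(m1,[u1]);o2,v2=ray(m2,[u2]);A=np.c_[v1[0],-v2[0]]
    s=np.linalg.lstsq(A,o2-o1,rcond=None)[0];a=o1+v1[0]*s[0];b=o2+v2[0]*s[1]
    return (a+b)/2,np.linalg.norm(a-b)
def plane(P):
    c=np.median(P,0);k=np.ones(len(P),bool)
    for _ in range(6):
        c=P[k].mean(0);n=np.linalg.svd(P[k]-c,full_matrices=False)[2][2];k=abs((P-c)@n)<.004
    return c,n*np.sign(n[2]),k
E
python3 - <<'E'
from h import *
for n,box in(("scene",(340,130,430,230)),("top",(335,205,400,265))):
    p=cv2.imread(f"pics/{n}0.png");d=np.load(f"pics/{n}0.npy");m=optics.camera_model(n)
    hsv=cv2.cvtColor(p,cv2.COLOR_BGR2HSV);M=cv2.inRange(hsv,(3,120,50),(18,255,255))
    x0,y0,x1,y1=box;B=np.zeros_like(M);B[y0:y1,x0:x1]=1;M=M*B
    uv=np.argwhere(M>0)[:,::-1];P=pts(m,d,uv);c,nn,k=plane(P)
    print(n,len(uv),"c",c.round(4),"n",nn.round(3),"tilt",np.degrees(np.arccos(nn[2])),k.sum())
    h=(P-c)@nn;H=P[(h>.018)&(h<.035)];print(" handle top",len(H),H.mean(0).round(4),"h",np.median((H-c)@nn))
    Hc=H-H.mean(0);print(" dir",np.linalg.svd(Hc)[2][0].round(3))
    S=P[k];r=cv2.minAreaRect(np.float32(np.c_[(S-c)@np.cross([0,1,0],nn),(S-c)@[0,1,0]]));print(r)
    # tub: rim points
    bx={"scene":(245,245,330,330),"top":(200,195,275,255)}[n]
    g=np.stack(np.meshgrid(range(bx[0],bx[2]),range(bx[1],bx[3])),-1).reshape(-1,2);P=pts(m,d,g)
    rim=P[(abs(P[:,2]-.07)<.008)];print(" rim",len(rim),np.median(rim,0).round(4),cv2.minAreaRect(np.float32(rim[:,:2])))
    print(" table z",np.median(P[P[:,2]<.02,2]))
    print(" base px?", [(i) for i in P.max(0).round(3)])
E
```

```text
scene 1610 c [ 0.4893 -0.0641  0.0828] n [-0.595 -0.157  0.788] tilt 37.95576205868525 1180
 handle top 140 [ 0.4762 -0.068   0.1032] h 0.024750274083954638
 dir [-0.212  0.977 -0.016]
((-0.00016913563013076782, -0.0032237470149993896), (0.0959913358092308, 0.13083380460739136), 9.587390899658203)
 rim 736 [0.5268 0.2795 0.0685] ((0.535861074924469, 0.2793709635734558), (0.142513245344162, 0.0949382334947586), 73.2099838256836)
 table z -8.217442276675646e-05
 base px? [np.float64(0.691), np.float64(0.621), np.float64(0.88)]
top 1487 c [ 0.493  -0.0684  0.0854] n [-0.954 -0.281  0.102] tilt 84.14714324803357 147
 handle top 349 [ 0.4663 -0.0756  0.0658] h 0.025222555713098824
 dir [-0.276  0.959 -0.055]
((-0.014468200504779816, -0.024396464228630066), (0.15846136212348938, 0.06999199092388153), 63.37842559814453)
 rim 364 [0.5413 0.2823 0.0695] ((0.5359560251235962, 0.27379631996154785), (0.1334589570760727, 0.09246906638145447), 72.32821655273438)
 table z 0.0009491205884717413
 base px? [np.float64(0.632), np.float64(0.393), np.float64(1.236)]
```

```bash
cat >> h.py <<'E'
def lidR(yaw,tilt): return R.from_euler("z",yaw,degrees=True)*R.from_euler("y",-tilt,degrees=True)
def toolq(L,s):  # tool z=-lid z, tool y=s*lid x
    M=L.as_matrix();z=-M[:,2];y=s*M[:,0];return R.from_matrix(np.c_[np.cross(y,z),y,z]).as_quat()
E
python3 - <<'E'
from h import *
L=lidR(13,35);n=L.as_matrix()[:,2];print(n)
hp=np.array([.482,-.067,.094]);T=np.array([.536,.277,.07])
for s in(1,-1):
    for k in(.003,.05,.13): 
        q=robot.inverse_kinematics(hp+n*k,toolq(L,s));print(s,k,None if q is None else np.round(q,2))
    for k in(.02,.1,.2):
      for yaw in (-17,163):
        q=robot.inverse_kinematics(T+[0,0,k],toolq(lidR(yaw,0),s));print(s,yaw,k,None if q is None else np.round(q,2))
m=optics.camera_model("wrist");E=np.array(m["extrinsics"]);o=robot.observe()
C=-E[:3,:3].T@E[:3,3];Rt=R.from_quat(o["ee_rot"]);print("cam in tool",Rt.inv().apply(C-o["tool_pos"]),"look",Rt.inv().apply(-E[2,:3]),"right",Rt.inv().apply(E[0,:3]),m["fx"])
E
```

```text
[-0.55887571 -0.12902662  0.81915204]
1 0.003 [-0.74  0.14  2.34  1.09  0.56 -1.89]
1 0.05 [-0.82  0.    2.34  0.91  0.68 -1.74]
1 0.13 [-0.99 -0.22  2.3   0.72  0.95 -1.61]
1 -17 0.02 [ 0.29  0.49  1.59 -0.    1.06  0.59]
1 163 0.02 [ 0.29  0.49  1.59 -0.    1.06 -2.55]
1 -17 0.1 [ 0.29  0.41  1.5  -0.    1.23  0.59]
1 163 0.1 [ 0.29  0.41  1.5  -0.    1.23 -2.55]
1 -17 0.2 [ 0.29  0.34  1.36 -0.    1.45  0.59]
1 163 0.2 [ 0.29  0.34  1.36 -0.    1.45 -2.55]
-1 0.003 [-0.74  0.14  2.34  1.09  0.56  1.25]
-1 0.05 [-0.82  0.    2.34  0.91  0.68  1.4 ]
-1 0.13 [-0.99 -0.22  2.3   0.72  0.95  1.53]
-1 -17 0.02 [ 0.29  0.49  1.59 -0.    1.06 -2.55]
-1 163 0.02 [ 0.29  0.49  1.59 -0.    1.06  0.59]
-1 -17 0.1 [ 0.29  0.41  1.5  -0.    1.23 -2.55]
-1 163 0.1 [ 0.29  0.41  1.5  -0.    1.23  0.59]
-1 -17 0.2 [ 0.29  0.34  1.36 -0.    1.45 -2.55]
-1 163 0.2 [ 0.29  0.34  1.36 -0.    1.45  0.59]
cam in tool [ 0.06752454 -0.00013189 -0.13154548] look [-0.26617203 -0.00115459  0.96392485] right [-1.59208864e-04  9.99999322e-01  1.15383341e-03] 355.0406882924462
```

Run:
```python
from h import *
T=np.array([.536,.277,.07])
robot.movep(T+[0,0,.2],toolq(lidR(-17,0),1))
m=optics.camera_model("wrist");p,d=optics.capture("wrist")
np.savez("pics/wt.npz",p=p,d=d,**{k:v for k,v in m.items()});
L=lidR(13,35);n=L.as_matrix()[:,2];hp=np.array([.482,-.067,.094])
robot.movep(hp+n*.13,toolq(L,-1))
m=optics.camera_model("wrist");p2,d2=optics.capture("wrist")
np.savez("pics/wl.npz",p=p2,d=d2,**{k:v for k,v in m.items()})
cv2.imwrite("pics/w0.png",cv2.resize(np.vstack([p,p2]),(480,600))[:,:,::-1])
o=robot.observe();print(o["time_s"],o["tool_pos"],o["joint_pos"])
```

```text
3.425 [ 0.40998945 -0.08370929  0.20106034] [-0.98452131 -0.21486445  2.29925254  0.71862142  0.9547635   1.52985325]
```

View pics/w0.png

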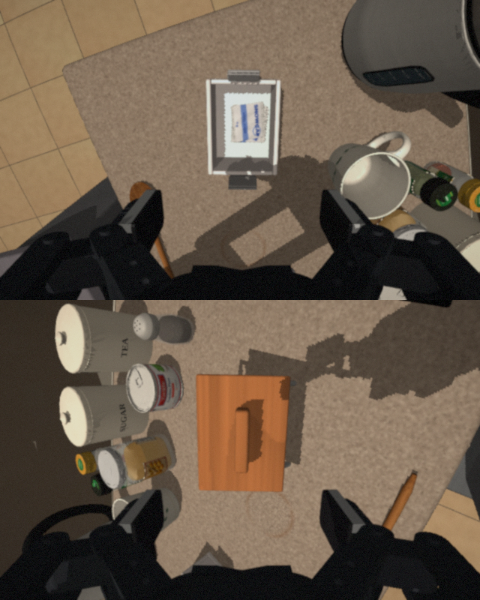

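The top half of the picture shows the tub whole, with catches at both ends (in wrist pixels about (325,102) and (323,240)). The bottom half shows the lid square in view with its handle near (325,186). Nothing blocks either one.

Run:
```python
from h import *
w=np.load("pics/wl.npz");p,d=w["p"],w["d"]
M=cv2.inRange(cv2.cvtColor(p,cv2.COLOR_RGB2HSV),(3,120,40),(18,255,255));B=M*0;B[90:265,250:400]=1;M*=B
uv=np.argwhere(M>0)[:,::-1];P=pts(w,d,uv);ok=d[uv[:,1],uv[:,0]]>0;P=P[ok];c,n,k=plane(P)
print("c",c,"n",n.round(3),"tilt",np.degrees(np.arccos(n[2])),"yaw",np.degrees(np.arctan2(-n[1],-n[0])),k.mean())
ct=max(cv2.findContours(M,0,1)[0],key=cv2.contourArea).reshape(-1,2)
o,v=ray(w,ct);Q=o+v*(((c-o)@n)/(v@n))[:,None]
ey=np.cross([0,0,1],-n);ey=-ey/np.linalg.norm(ey)*1;ey=ey*np.sign(ey[1]);ex=np.cross(ey,n)
r=cv2.minAreaRect(np.float32(np.c_[(Q-c)@ex,(Q-c)@ey])*1000);print(r)
pc=c+(ex*r[0][0]+ey*r[0][1])/1000;print("plate centre",pc,"handle",pc+.013*n,"ex",ex,"ey",ey)
h=(P-c)@n;H=P[(h>.022)&(h<.03)];a=np.c_[(H-pc)@ex,(H-pc)@ey]*1000
print("handle top in plate",len(H),cv2.minAreaRect(np.float32(a)),np.median((H-c)@n),np.percentile(a,[5,95],0))
w=np.load("pics/wt.npz");p,d=w["p"],w["d"]
g=np.stack(np.meshgrid(range(260,390),range(85,260)),-1).reshape(-1,2);P=pts(w,d,g);P=P[(d[g[:,1],g[:,0]]>0)]
print("table",np.median(P[P[:,2]<.03,2]))
rim=P[abs(P[:,2]-.07)<.006];print("rim z",np.median(rim[:,2]),len(rim))
yaw,ce=-17.,np.array([.536,.277])
for it in range(4):
    t=np.radians(yaw);ux=np.array([np.cos(t),np.sin(t)]);uy=np.array([-ux[1],ux[0]])
    a=np.c_[(rim[:,:2]-ce)@ux,(rim[:,:2]-ce)@uy]
    f=[]
    for s in(1,-1):
        S=a[(s*a[:,0]>.036)&(s*a[:,0]<.052)&(abs(a[:,1])<.045)];f.append((np.polyfit(S[:,1],S[:,0],1),len(S),np.percentile(s*S[:,0],[3,97])))
    e=[]
    for s in(1,-1):
        S=a[(s*a[:,1]>.05)&(s*a[:,1]<.07)&(abs(a[:,0])>.022)&(abs(a[:,0])<.036)];e.append((S[:,1].mean(),len(S),np.percentile(s*S[:,1],[3,97])))
    mx=(f[0][2].mean()-f[1][2].mean())/2;my=(e[0][2].mean()-e[1][2].mean())/2
    ce=ce+ux*mx+uy*my;yaw-=np.degrees((f[0][0][0]+f[1][0][0])/2)
    print(ce,yaw,[np.r_[x[2]*1000,x[1]].round(1).tolist() for x in f+e])
K=P[(P[:,2]>.085)&(P[:,2]<.1)];a=np.c_[(K[:,:2]-ce)@ux,(K[:,:2]-ce)@uy]
for s in(1,-1):
    S=a[s*a[:,1]>0];print("catch",len(S),S.mean(0),np.percentile(S[:,0],[3,97]))
```

```text
c [ 0.49228647 -0.07430724  0.08209754] n [-0.56  -0.116  0.82 ] tilt 34.886337292679805 yaw 11.736787503066406 0.9062669707830998
((-0.0602569580078125, 4.470012664794922), (95.40516662597656, 127.37049865722656), 0.04438786208629608)
plate centre [ 0.49132881 -0.06994074  0.08206308] handle [ 0.48404891 -0.07145321  0.09272682] ex [0.80313803 0.16685974 0.57195028] ey [-0.20341598  0.97909241  0.        ]
handle top in plate 1578 ((0.343414306640625, 0.3575267791748047), (64.1330795288086, 13.954492568969727), 89.79422760009766) 0.025694097717815563 [[ -5.81031614 -28.98025266]
 [  6.53417793  27.43852299]]
table 0.0008793940852509508
rim z 0.06960384094664518 2688
[0.53646792 0.27815551] -17.811617788371898 [[39.8, 45.7, 625.0], [39.4, 45.7, 603.0], [57.0, 62.4, 202.0], [54.5, 59.9, 193.0]]
[0.53631703 0.27789323] -17.80684982368488 [[39.8, 45.6, 629.0], [40.0, 45.6, 604.0], [55.3, 60.9, 204.0], [55.9, 61.5, 193.0]]
[0.53631672 0.27789155] -17.80761000656163 [[39.8, 45.6, 623.0], [39.9, 45.6, 607.0], [55.6, 61.1, 201.0], [55.6, 61.2, 193.0]]
[0.53631677 0.27789154] -17.807613609763482 [[39.8, 45.6, 623.0], [39.9, 45.6, 607.0], [55.6, 61.2, 201.0], [55.6, 61.2, 193.0]]
catch 521 [-0.0001226   0.06776046] [-0.0167087   0.01624659]
catch 474 [ 0.0003739  -0.06701276] [-0.0163507   0.01686263]
```

Run:
```python
from h import *
L=lidR(11.74,35);n=L.as_matrix()[:,2];hp=np.array([.4840,-.0714,.0927]);q=toolq(L,-1)
claw.set_gripper(.38,60)
robot.movel(hp+n*.08,q,speed=.15)
robot.movel(hp+n*.02,q,speed=.1)
print(robot.movel(hp+n*.0005,q,speed=.03,f_stop=6))
o=robot.observe();print(o["tool_pos"]-hp,o["force"],(o["tool_pos"]-hp)@n)
claw.set_gripper(0,60);o=robot.observe();print("grip",o["gripper_width"],o["grasp_force"],o["force"],(o["tool_pos"]-hp)@n)
robot.movel(hp+n*.03,q,speed=.05)
robot.movel(hp+n*.09,q,speed=.12)
o=robot.observe();print("lift",o["time_s"],o["gripper_width"],o["grasp_force"],o["force"])
p,d=optics.capture("scene");cv2.imwrite("pics/s1.png",cv2.resize(p[60:360,200:500],(600,600))[:,:,::-1])
```

```text
False
[-2.92512414e-04  8.83560943e-05  2.92949788e-04] [0.59599429 0.17632614 0.81096577] 0.0003939271973962752
grip 0.15082339879712778 61.54970169067383 [0.45115039 1.01655658 2.35225109] 0.0006769150683138385
lift 7.7167 0.1515627591798086 61.270766258239746 [-1.24527992  0.05990568 -1.71130295]
```

View pics/s1.png

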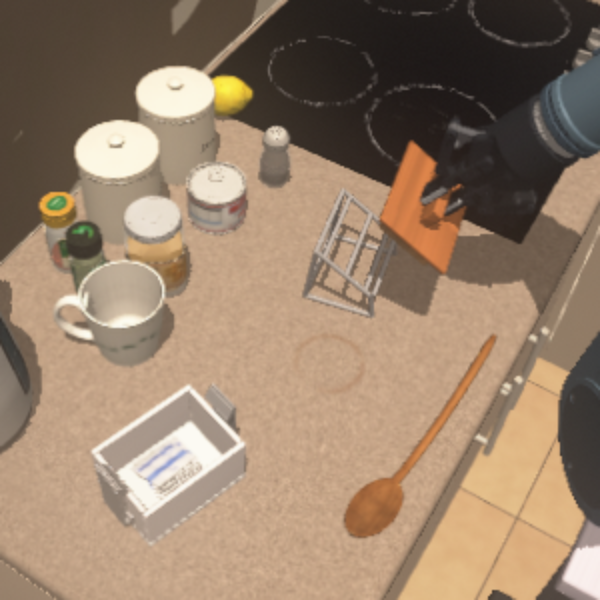

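The lid is held square in the gripper at crop pixel (425,205), clear of the stand. The tub and the bystanders are untouched.

Run:
```python
from h import *
ce=np.array([.5363,.2779]);q=toolq(lidR(-17.81,0),1)
o=robot.observe();robot.movel(o["tool_pos"]+[0,0,.06],speed=.15)
robot.movep([*ce,.0696+.019+.09],q);robot.wait(.3)
o=robot.observe();m=optics.camera_model("wrist");p,d=optics.capture("wrist")
print(o["time_s"],o["tool_pos"],o["gripper_width"],o["force"])
cv2.imwrite("pics/w1.png",p[:,:,::-1])
M=cv2.inRange(cv2.cvtColor(p,cv2.COLOR_RGB2HSV),(3,120,40),(18,255,255))
uv=np.argwhere(M>0)[:,::-1];ok=d[uv[:,1],uv[:,0]]>0;P=pts(m,d,uv[ok]);Rt=R.from_quat(o["ee_rot"]).inv()
A=Rt.apply(P-o["tool_pos"]);near=(A[:,2]<.05)&(abs(A[:,1])<.08);A=A[near];np.save("pics/A.npy",A)
c,n,k=plane(A);print("plate in tool",c,n,k.mean(),len(A))
S=A[k];print(cv2.minAreaRect(np.float32(S[:,:2])*1000));print(np.percentile(S*1000,[.5,99.5],0))
```

```text
10.0333 [0.5367162 0.2766906 0.1790909] 0.14839579843516815 [ 0.06239685 -0.1649404  -0.28841192]
plate in tool [ 0.02950045 -0.00013707  0.01348138] [-0.00333839 -0.00472312  0.99998327] 0.8444518510921957 39004
((3.4893875122070312, -0.04833221435546875), (95.94619750976562, 118.77095794677734), 89.98851013183594)
[[-51.84810402 -47.05696231  11.80973065]
 [ 62.41394257  46.84698887  15.23903854]]
```

View pics/w1.png

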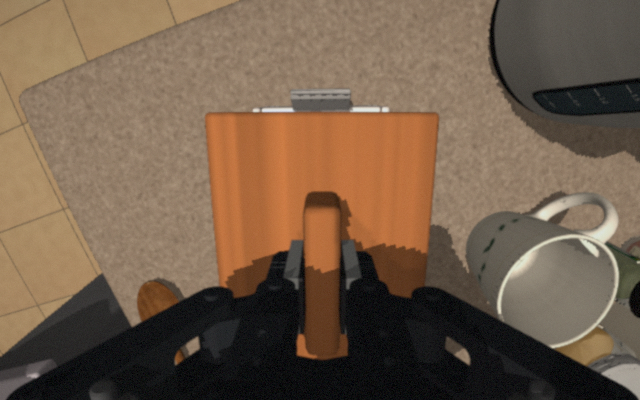

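The lid is level in the hand: its far edge is at row 113, and it is parallel to the tub's rim and catch at row 100. The lid's centre is about 1 mm off along tub y, so I will correct for that and lower it.

Run:
```python
from h import *
t=np.radians(-17.81);uy=np.array([-np.sin(t),np.cos(t)]);ux=np.array([np.cos(t),np.sin(t)])
ce=np.array([.5363,.2779]);g=ce+.001*uy
claw.set_gripper(0,100)
robot.movel([*g,.120],toolq(lidR(-17.81,0),1),speed=.1);robot.wait(.2)
o=robot.observe();e=g-o["tool_pos"][:2];print("err",e@ux,e@uy,o["force"])
g2=g+e
def rep(s,r):
    o=robot.observe();e=g-o["tool_pos"][:2];print(s,r,o["tool_pos"][2].round(4),(e@ux*1e3).round(2),(e@uy*1e3).round(2),o["force"].round(1),o["ft_torque"].round(2),o["time_s"])
    return r
rep("a",robot.movel([*g2,.108],speed=.04,f_stop=8))
if not rep("b",robot.movel([*g2,.1035],speed=.02,f_stop=10)):
    rep("c",robot.movel([*g2,.088],speed=.025,f_stop=40))
```

```text
err -0.0004350962484140909 -0.00034265963682013795 [ 0.69489656  0.02574424 -1.14620452]
a False 0.1076 0.63 0.4 [-0.5 -0.2 -0.8] [-0.07  0.01  0.01] 11.6833
b False 0.1039 -0.02 0.18 [ 1.7 -0.4  1.5] [-0.03 -0.2   0.02] 12.0583
c False 0.0895 0.62 0.39 [-3.7 -1.5 13. ] [-0.24  0.55 -0.  ] 12.825
```

Run:
```python
from h import *
o=robot.observe();p=o["tool_pos"].copy()
r=robot.movel([p[0],p[1],.084],speed=.02,f_stop=30);o=robot.observe();print(r,o["tool_pos"],o["force"],o["gripper_width"])
robot.movel(p,speed=.02);claw.set_gripper(.4);o=robot.observe();print(o["force"],o["tool_pos"])
robot.movel(o["tool_pos"]+[0,0,.15],speed=.12)
m=optics.camera_model("wrist");im,d=optics.capture("wrist");s,_=optics.capture("scene")
cv2.imwrite("pics/f.png",np.vstack([im[60:340,120:520],cv2.resize(s[230:350,210:370],(400,300))])[:,:,::-1])
M=cv2.inRange(cv2.cvtColor(im,cv2.COLOR_RGB2HSV),(3,120,40),(18,255,255));uv=np.argwhere(M>0)[:,::-1]
P=pts(m,d,uv);P=P[np.linalg.norm(P[:,:2]-[.536,.278],axis=1)<.09];P=P[P[:,2]>.05];c,n,k=plane(P);print("plate",c,n,cv2.minAreaRect(np.float32(P[k][:,:2])*1000))
print(robot.observe()["time_s"])
```

```text
True [0.53583414 0.27867936 0.08953407] [-0.4381424   0.40806406  5.07662169] 0.13976417230496552
[-0.76455071 -0.03646565  0.79076737] [0.53559383 0.27854914 0.08905387]
plate [0.53687026 0.28269272 0.07595186] [2.00188087e-03 7.89785822e-04 9.99997684e-01] ((535.33642578125, 277.8958435058594), (127.02265167236328, 95.82666015625), 72.18653869628906)
15.125
```

View pics/f.png

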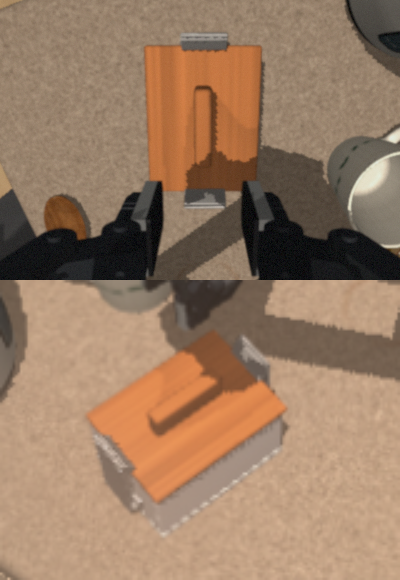

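The lid is level with its top at z = 75.9 mm, which is the rim plus the 6 mm plate. In the picture both catches overlap the plate ends, at crop pixels (205,40) and (205,197), and the gripper is clear.

```bash
python3 -c "
from cell import workorder
print(workorder.finish_job())"
```

```text
the job is handed in; nothing more can be done
None
```

The lid is level and fully home on the tub, with both catches over its ends in the last picture; the gripper let go, the tub stayed put, nothing behind was touched as far as the pictures show, and I handed the job in at about 15 s.

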